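# Open the stall's cash drawer, unlock the note box and hold the latch back

### The arm

A 6-joint arm with a two-finger parallel gripper is mounted at the origin on a cart in front of the work surface, level with it; the furniture and walls round the work are solid. World frame = base frame: x ahead of the robot, y to its left, z up, the work surface at z = 0. Lengths are in m, angles in rad, forces in N, time in s.
With the tool pointing down it reaches from about 0.4 to 0.825 m from the base axis. Payload 7 kg.
Tool frame: the origin (TCP) lies on the mounting face of the last link; the fingertips stand 178 mm ahead of it and the grasp point (between the pads) lies 159 mm ahead of it; z points along the fingers, y is the line along which they close (so a half turn about z gives the same grasp; the last joint's range is limited). The gripper opens to 88 mm and grips with 3 to 60 N. Pads are 19 mm wide; open, the fingers measure 130 mm over their backs; the gripper's body (78 mm by 193 mm) begins 47 mm behind the grasp point.
Start: joints at [1.443, 0.359, 0.012, 0, -1.224, -0.288], TCP at [0.273, 0.617, 0.405] pointing down, gripper open.
Joint ranges: [-3.07, 3.07], [-1.43, 2.12], [-1.02, 1.25], [-3.03, 1.67], [-3.05, -0], [-3.03, 3.03]. Speed limits (rad/s): [2.39, 2.39, 3.01, 3.14, 3.14, 3.14].

### API

Orientations are given as a rotation vector (axis times angle).
In Python, from station import ctrl, camera, camera_model gives the robot as it stands.
- The arm moves only by the shell command python3 -m creep 'ROWS' [FORCE]. ROWS is JSON, one flat list of numbers, 5 for each row, row after row: the shift along the tool's x, y, z in m, then the turn about the tool's z in degrees, then the closure, from 0 (fully open) to 1 (shut). In form: [tx, ty, tz, roll, claw, tx, ty, tz, roll, claw, ...]. A call has 1 to 8 rows; each row is the pose to reach, as a shift and turn from the pose commanded when the call began, along the tool's axes at that moment; what a row does not reach only later rows make up. A row lasts 1/10 s, in which the tool goes at most 50 mm and 8.59 degrees, less where a joint would pass 70% of its speed; a pose out of reach is approached as far as the arm can. A call with a gripper value outside its range is refused whole. The fingers move at their own pace and stop on an object; FORCE is the grip in N (left out, the last holds). Time passes only in rows, so rows that repeat a pose let the fingers close. It gives the time, the measured TCP pose, the force, the opening and the grip force at its end, in the units of the state.
- ctrl.get_state(): the state, without advancing time (a new reading comes with each control period).
- camera(name): name is "scene" or "top" or "wrist"; returns the picture (420x560x3 uint8, red, green, blue); there is no depth.
- camera_model(name): a dict with "K" (3x3 intrinsics, pixels), "view" (4x4, takes a point from world to camera coordinates); the wrist camera has in their place "tool_from_camera" (4x4, takes a point from camera to tool coordinates, whose origin is the TCP and whose axes are the flange's). Camera axes: x right, y up, looking along -z (the intrinsics and any distortion apply to the point x, -y, -z); pixel columns grow to the right and rows downward; lengths in m; the calibration is good to about 2 mm. The wrist camera is an equidistant fisheye: a pixel r from the principal point sees the ray r / f radians off the axis. A picture is of the moment at which its call begins: read the wrist's pose just before it. camera_model takes no time and is no camera call.
- ctrl.hand_in(): hands the job in; it is judged then, once.
The state is a dict: "time": time; "joint_pos": joint angles; "qvel": joint speeds; "tau": joint torques, N m; "tool_pos": TCP position; "orientation": TCP orientation; "ft_force": force on the tool from outside, world axes, zero at the start; "moment": the same for the moment, N m; "finger_gap": finger opening in m; "gripper_force": force on a finger pad.
Only numpy, scipy, OpenCV 4.12 (cv2) and the standard library are available. Lean on these libraries where they do the work, as an engineer would, in place of code of your own. Each camera call takes 0.05 s, during which the arm holds its last target. There are 200 camera calls.

### The job

Pull the cash drawer open, fetch the till key (the one with the square open bow) from the wooden key block, put it straight down into the lock on the note-box cover and rock it gently past the stiff pins, without forcing it, until its collar sits on the brass plate. Then turn it a quarter turn clockwise against the spring and finish still gripping it and holding it turned, with the drawer left open, so that the stallholder can lift the cover; leave the other key and everything else where it is.

Things in the scene. Friction and masses are not known exactly. Their poses are not given: they have to be found in the camera images.
- till: grey sheet-steel counter cash drawer, 180 wide (its y) x 160 deep (its x) x 105 high, fixed to the table, left of the white basket; origin: centre of its underside; its -x side is the front, towards the robot. A calculator lies on its top
- till_drawer (a joint): how far the drawer is pulled out (m): 0 shut, 0.100 at its end stop. It slides along the till's -x with about 5 N of friction and stays where it is left
- drawer_handle (a point): middle of the drawer's steel bow handle: a level round bar, 10 mm thick, 78 mm long along the till's y, 82 mm above the table, its axis 36 mm in front of the front panel (31 mm free behind the bar), 23 mm below the till's top. Moves with the drawer. Axes as the till's. The front panel is 10 mm thick, its upper rim 92 mm above the table
- keyhole (a point): centre of the keyhole at the top face of the brass lock plate (46 x 40 x 4 mm) on the note-box cover inside the drawer, 84 mm above the table, 38 mm behind the front panel's inner face; under the till's top until the drawer is open. Axes as the till's: the slot is 24 mm long along x, 10 mm wide along y. The key goes straight down 27 mm, until its collar rests on the plate
- lock_pin_a (a joint): how far the first of two spring pins is pushed aside (m, 0 sticking out). It comes from the -y side of the slot, 1.4 mm past its centre line, under its far (+x) end, 10.5 to 13.5 mm below the plate's face. The bit lands on its flat top and a straight push jams; swinging the key up to 35 degrees counterclockwise (seen from above) under 5 to 10 N drops the bit past it
- lock_pin_b (a joint): the same for the second pin: also from the -y side, under the slot's near (-x) end, 15 to 18 mm below the plate's face; swinging the key up to 35 degrees clockwise drops the bit past it. Once passed, a pin gives way sideways (2 to 6 N), so the key can be swung back. So: rock it to and fro while pressing gently
- lock_cam (a joint): angle of the lock's cam, turned by the key (rad): 0 locked, grows clockwise seen from above, stop at 1.4. Its slot takes the bit in, set straight (within 0.1 rad), from 20 mm down; with the collar within 3 mm of the plate the key turns it, after about 0.2 rad of play. A spring turns cam and key back (0.03 N m at 0, 0.09 at the stop) if the key is let go. The cam draws the latch bolt
- till_key: steel till key, 70 mm long, 80 g, upright, bit down; origin: centre of its lower end, z up. Bit: two wings, 20 mm over both (its x), 4 mm thick (its y), 0 to 6 mm up; shank 8 mm round; collar 18 mm round, 27 to 30 mm up; bow: square open frame 30 mm wide (x), 7 mm thick (y), 40 to 70 mm up, gripped across its thickness, best 55 mm up. Same after a half turn
- shutter_key: the other key in the block, the same but for its bow, which is a solid round disc of 26 mm diameter, 6 mm thick; not wanted
- key_block: wooden block, 50 (its x) x 130 (its y) x 43 mm high, fixed to the table behind the white basket; two slots along its x, 36 mm either side of its middle (along its y), hold one key each, upright, hanging by the collar on the block's top (tip 16 mm above the table), the bow's width along the block's x. Which key is where varies. Origin: centre of its underside
- calculator: desk calculator 110 x 68 x 17 mm lying on the till's top; leave alone
- tape_roll: roll of brown tape, 96 mm across, 48 mm high; leave alone
- price_card: white price card in a black block, 100 mm wide, 81 mm high; leave alone
- pepper_jar: pepper jar, 44 mm across, 96 mm high; leave alone
- ginger: piece of ginger; leave alone
- marker: marker pen lying on the table; leave alone

How it is judged:
By the outcome, as a careful person would: the job done as asked, in the order asked, and still so for the second after the job is handed in, while the arm keeps its last pose, push and grip.
It also fails if it takes over 72 s, if anything falls off the work surface, if the arm or the gripper's body presses on something with over 40 N, if the wrist force passes 120 N, or if a joint passes its speed limit or range.

## Working session

There is one attempt and no reset: what is moved stays moved. The work goes in short steps, Python scripts to look and compute and a shell command to move; the robot and the scene stay as the last step left them, time stands still between calls to the robot, and variables do not carry over. Pictures are saved under pics/ and viewed, at most 10 in all, crops included, and the job is handed in when it is done.

```bash
mkdir -p pics; ls; cat > h.py <<'E'
import numpy as np, cv2
from station import ctrl, camera, camera_model
from scipy.spatial.transform import Rotation as R
def snap(n,f):
    s=ctrl.get_state(); im=camera(n); cv2.imwrite(f'pics/{f}.png',im[:,:,::-1]); return s,im
def ray(n,px,s=None):
    m=camera_model(n); K=np.array(m['K']); u,v=px
    a=np.array([(u-K[0,2])/K[0,0],(v-K[1,2])/K[1,1]])
    if n=='wrist':
        r=np.linalg.norm(a); d=np.array([*(a/r*np.sin(r)),np.cos(r)])
        d=d*[1,-1,-1]; T=np.array(m['tool_from_camera']); Q=R.from_rotvec(s['orientation']).as_matrix()
        return Q@T[:3,3]+s['tool_pos'], Q@T[:3,:3]@d
    V=np.linalg.inv(np.array(m['view'])); d=np.array([a[0],-a[1],-1.])
    return V[:3,3],V[:3,:3]@d
def atz(n,px,z,s=None):
    o,d=ray(n,px,s); return (o+d*(z-o[2])/d[2]).round(4)
E
python3 - <<'E'
from h import *
s,a=snap('top','top1'); s2,b=snap('scene','scene1')
print({k:np.round(v,3) for k,v in s.items()}); print(R.from_rotvec(s['orientation']).as_matrix().round(3))
for n in('top','scene','wrist'): print(n,camera_model(n))
E
```

```text
pics
{'time': np.float64(0.0), 'joint_pos': array([ 1.443,  0.359,  0.011, -0.   , -1.224, -0.288]), 'qvel': array([ 0.001, -0.   , -0.   , -0.001,  0.001,  0.001]), 'tau': array([-0.0000e+00, -5.8271e+01,  2.9307e+01,  6.9970e+00,  7.0000e-03,
       -0.0000e+00]), 'tool_pos': array([0.273, 0.617, 0.404]), 'orientation': array([ 3.072, -0.648, -0.   ]), 'ft_force': array([ 0.227,  0.454, -0.196]), 'moment': array([-0.03 ,  0.008, -0.022]), 'gripper_force': np.float64(0.0), 'finger_gap': np.float64(0.088)}
[[ 0.915 -0.404 -0.001]
 [-0.404 -0.915 -0.002]
 [ 0.     0.002 -1.   ]]
top {'K': array([[385.84894024,   0.        , 278.82857505],
       [  0.        , 385.84894024, 210.10265111],
       [  0.        ,   0.        ,   1.        ]]), 'view': array([[ 1.19171983e-02, -9.99926385e-01,  2.28125690e-03,
         1.70064705e-02],
       [ 9.69955859e-01,  1.21143460e-02,  2.42979163e-01,
        -5.74934486e-01],
       [-2.42988912e-01, -6.82912370e-04,  9.70028825e-01,
        -1.01858829e+00],
       [ 0.00000000e+00,  0.00000000e+00,  0.00000000e+00,
         1.00000000e+00]])}

[... 249 characters left out ...]
904089,  0.70288968,  0.66992951,  0.04450178],
       [ 0.21983046, -0.63284329,  0.74241763, -2.01285604],
       [ 0.        ,  0.        ,  0.        ,  1.        ]])}
wrist {'K': array([[325.1922621 ,   0.        , 273.05477323],
       [  0.        , 325.1922621 , 211.85316559],
       [  0.        ,   0.        ,   1.        ]]), 'tool_from_camera': array([[ 1.16724071e-04,  9.60210701e-01,  2.79276558e-01,
         7.34814763e-02],
       [ 9.99999989e-01, -1.38574723e-04,  5.84970757e-05,
        -3.14730582e-04],
       [ 9.48701897e-05,  2.79276548e-01, -9.60210706e-01,
         1.93958334e-02],
       [ 0.00000000e+00,  0.00000000e+00,  0.00000000e+00,
         1.00000000e+00]])}
```

View pics/top1.png

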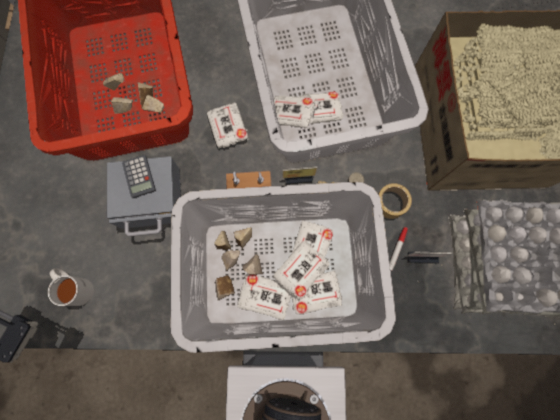

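View pics/scene1.png

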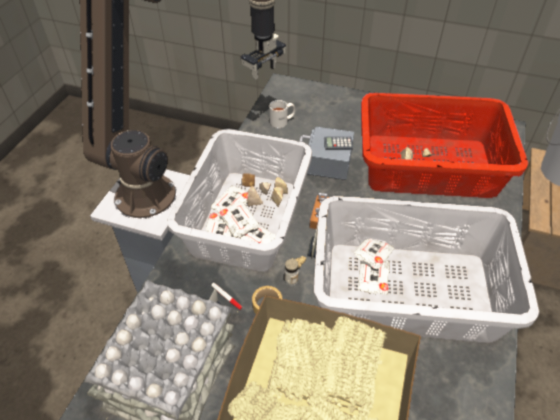

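The top view shows the till at about (143,190), its handle at (143,228), the key block at (248,180) and the white basket in between. I'll enlarge that area.

```bash
python3 - <<'E'
from h import *
im=cv2.imread('pics/top1.png')[140:250,95:275]
cv2.imwrite('pics/c1.png',cv2.resize(im,None,fx=4.4,fy=4.4,interpolation=cv2.INTER_CUBIC))
E
```

```text
(no output)
```

View pics/c1.png

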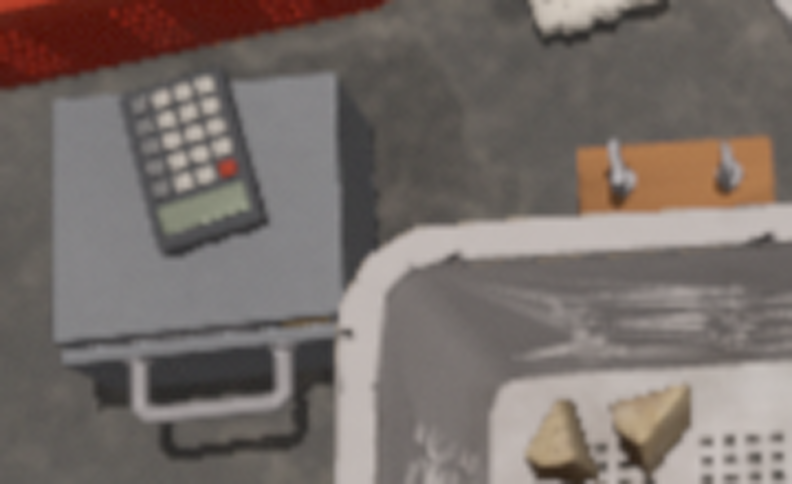

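```bash
python3 - <<'E'
from h import *
c=lambda u,v:((u+.5)/4.4+95-.5,(v+.5)/4.4+140-.5)
for n,p,z in [('TL',(55,100),.105),('TR',(337,73),.105),('BL',(55,342),.105),('BR',(342,320),.105),('hL',(140,415),.082),('hR',(285,405),.082),
 ('blkTL',(578,148),.043),('blkTR',(772,137),.043),('kL',(616,145),.086),('kL0',(622,190),.046),('kR',(726,145),.086),('kR0',(728,185),.046)]:
  print(n,atz('top',c(*p),z))
for p in [(355,232),(378,420),(700,215),(480,222)]: print('basketrim',atz('top',c(*p),.12), atz('top',c(*p),.0))
E
```

```text
TL [0.6988 0.5093 0.105 ]
TR [0.7195 0.3304 0.105 ]
BL [0.54   0.4902 0.105 ]
BR [0.5562 0.3143 0.105 ]
hL [0.4991 0.4421 0.082 ]
hR [0.5066 0.3521 0.082 ]
blkTL [0.6925 0.1822 0.043 ]
blkTR [0.702  0.0515 0.043 ]
kL [0.6797 0.1514 0.086 ]
kL0 [0.6621 0.1511 0.046 ]
kR [0.6806 0.0801 0.086 ]
kR0 [0.6666 0.0803 0.046 ]
basketrim [0.6087 0.3064 0.12  ] [0.6443 0.3401 0.    ]
basketrim [0.491  0.2835 0.12  ] [0.5125 0.3144 0.    ]
basketrim [0.6224 0.0933 0.12  ] [0.6596 0.1016 0.    ]
basketrim [0.6161 0.2295 0.12  ] [0.6526 0.254  0.    ]
```

Till yaw comes out at about 6.5°, handle at about (0.503,0.397), keys at about (0.664,0.151) and (0.667,0.080). Next: move above the handle and look with the wrist camera.

```bash
python3 -m creep '[0.3,0.108,0,60,0.74, 0.3,0.108,0,60,0.74, 0.3,0.108,0,60,0.74, 0.3,0.108,0,60,0.74, 0.3,0.108,0,60,0.74, 0.3,0.108,0,60,0.74, 0.3,0.108,0,60,0.74, 0.3,0.108,0,60,0.74]' 30
python3 - <<'E'
from h import *
o,d=ray('scene',(309,146))
for z in(.08,.12,.16,.2): print('scene corner',(o+d*(z-o[2])/d[2]).round(3),atz('top',(177,192),z))
s,im=snap('wrist','w1'); print(s['tool_pos'],s['joint_pos'].round(3),R.from_rotvec(s['orientation']).as_matrix().round(3)[:,:2],s['finger_gap'])
E
```

```text
time: 0.9
tool_pos: [0.5053, 0.3951, 0.4041]
orientation: [2.329, -2.107, 0.0]
ft_force: [-0.2, 0.9, 0.5]
finger_gap: 0.0293
gripper_force: 0.0
scene corner [0.544 0.394 0.08 ] [0.6216 0.3129 0.08  ]
scene corner [0.556 0.35  0.12 ] [0.6097 0.3018 0.12  ]
scene corner [0.568 0.306 0.16 ] [0.5978 0.2908 0.16  ]
scene corner [0.58  0.262 0.2  ] [0.5859 0.2797 0.2   ]
[0.50527402 0.3951438  0.40412694] [ 0.967  0.305 -0.068  0.    -1.2   -0.867] [[ 0.1   -0.995]
 [-0.995 -0.1  ]
 [ 0.001  0.001]] 0.02933022355469392
```

View pics/w1.png

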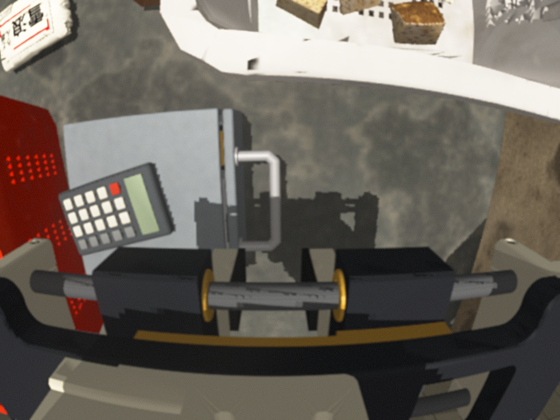

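The wrist view shows the handle bar at u≈275, from v≈157 to v≈243. It also shows the front panel rim at u≈225–240, and the basket rim at the top of the picture stays clear.

```bash
python3 - <<'E'
from h import *
s=ctrl.get_state()
P=[atz('wrist',p,.082,s) for p in[(275,158),(275,243)]]
m=(P[0]+P[1])/2;print(P,m)
print('panel',atz('wrist',(238,130),.092,s),atz('wrist',(225,110),.105,s),atz('wrist',(65,125),.105,s))
q=R.from_rotvec(s['orientation']).as_matrix()
print(q.T@(m+[0,0,.162]-s['tool_pos']))
E
```

```text
[array([0.5048, 0.3575, 0.082 ]), array([0.4957, 0.4418, 0.082 ])] [0.50025 0.39965 0.082  ]
panel [0.5407 0.3344 0.092 ] [0.5522 0.3176 0.105 ] [0.7142 0.3365 0.105 ]
[-0.0038238   0.00356864  0.16012   ]
```

```bash
python3 -m creep '[-0.004,0.0035,0.05,-0.5,0.75, -0.004,0.0035,0.1,-0.5,0.75, -0.004,0.0035,0.13,-0.5,0.75, -0.004,0.0035,0.16,-0.5,0.75, -0.004,0.0035,0.16,-0.5,0.75, -0.004,0.0035,0.16,-0.5,1, -0.004,0.0035,0.16,-0.5,1, -0.004,0.0035,0.16,-0.5,1]' 30
```

```text
time: 1.75
tool_pos: [0.5001, 0.402, 0.2466]
orientation: [-2.345, 2.084, 0.0]
ft_force: [3.4, 2.2, -3.0]
finger_gap: 0.0087
gripper_force: 30.0
```

```bash
python3 -m creep '[0,0.015,0,0,1, 0,0.035,0,0,1, 0,0.055,0,0,1, 0,0.075,0,0,1, 0,0.09,0,0,1, 0,0.098,0,0,1, 0,0.1,0,0,1, 0,0.1,0,0,1]'
```

```text
time: 2.55
tool_pos: [0.4034, 0.3907, 0.2466]
orientation: [-2.343, 2.081, -0.004]
ft_force: [26.0, -0.8, -8.6]
finger_gap: 0.0092
gripper_force: 30.0
```

```bash
python3 -m creep '[0,-0.002,0,0,0.75, 0,-0.002,0,0,0.75, 0,-0.002,0,0,0.75, 0,-0.002,-0.04,0,0.75, 0,-0.002,-0.09,0,0.75, 0,-0.002,-0.14,0,0.75, 0,-0.002,-0.19,0,0.5, 0,-0.002,-0.19,0,0.5]'
python3 - <<'E'
from h import *
s=ctrl.get_state(); q=R.from_rotvec(s['orientation']).as_matrix()
print(s['joint_pos'].round(3),q[:,:2].round(3)); print(q.T@(np.array([.64,.151,.42])-s['tool_pos']))
E
```

```text
time: 3.35
tool_pos: [0.4027, 0.3904, 0.4428]
orientation: [-2.339, 2.079, 0.002]
ft_force: [0.3, -0.2, -0.4]
finger_gap: 0.0328
gripper_force: 0.0
[ 1.12   0.144 -0.19   0.002 -1.225 -1.003] [[ 0.118 -0.993]
 [-0.993 -0.118]
 [-0.009 -0.008]]
[ 0.26590003 -0.20731662  0.02217289]
```

```bash
python3 -m creep '[0.304,-0.228,0,-89,0.4, 0.304,-0.228,0,-89,0.4, 0.304,-0.228,0,-89,0.4, 0.304,-0.228,0,-89,0.4, 0.304,-0.228,0.03,-89,0.4, 0.304,-0.228,0.03,-89,0.4, 0.304,-0.228,0.03,-89,0.4, 0.304,-0.228,0.03,-89,0.4]'
python3 - <<'E'
from h import *
s,im=snap('wrist','w2'); q=R.from_rotvec(s['orientation']).as_matrix()
print(s['tool_pos'],s['joint_pos'].round(3),q[:,:2].round(3)); 
for z,p in((.071,(.664,.151)),(.071,(.667,.08))):
  pass
cv2.imwrite('pics/w2b.png',cv2.resize(im[60:270,130:410,::-1],None,fx=2.8,fy=2.8,interpolation=cv2.INTER_CUBIC))
E
```

```text
time: 4.15
tool_pos: [0.6573, 0.1209, 0.4061]
orientation: [-3.098, 0.52, 0.001]
ft_force: [1.1, 1.5, 0.4]
finger_gap: 0.0527
gripper_force: 0.0
[0.65732596 0.12092807 0.40613401] [ 4.730e-01  3.470e-01 -1.000e-03 -1.000e-03 -1.222e+00  7.660e-01] [[ 0.945 -0.326]
 [-0.326 -0.945]
 [-0.001 -0.   ]]
```

View pics/w2b.png

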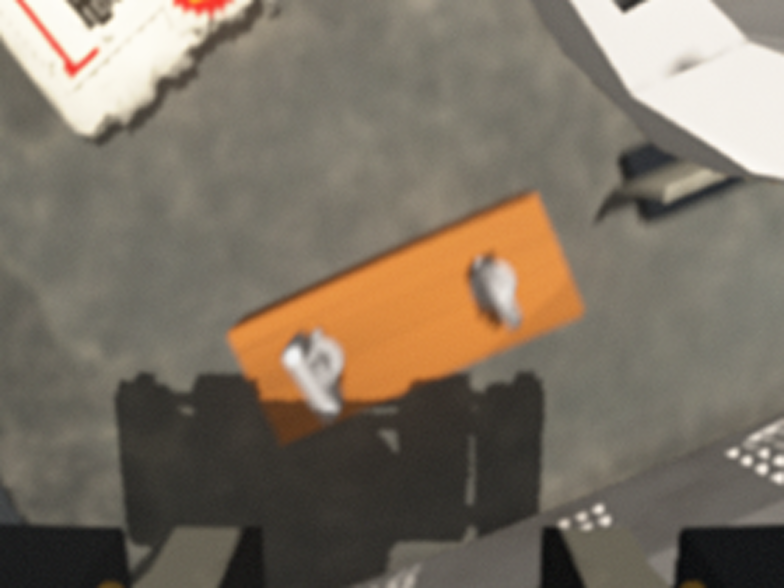

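The left-hand key (+y side) has the open square bow, its top bar running from about (293,352) to (331,410) in the crop. The right-hand key has the solid disc.

```bash
python3 - <<'E'
from h import *
s=ctrl.get_state(); q=R.from_rotvec(s['orientation']).as_matrix()
f=lambda x,y:(130+(x+.5)/2.8-.5,60+(y+.5)/2.8-.5)
A=atz('wrist',f(293,352),.086,s);B=atz('wrist',f(331,410),.086,s);m=(A+B)/2
print(A,B,m)
C=[atz('wrist',f(*p),.043,s) for p in((228,330),(537,190),(582,312),(285,445))]
print(C); c=np.mean(C,0); e=(C[0]-C[1]+C[3]-C[2]); e/=np.linalg.norm(e); y=np.degrees(np.arctan2(-e[0],e[1])); print(c,e,y,'key',c+.036*e)
k=c+.036*e; print(q.T@(k-s['tool_pos']), q.T@(m-s['tool_pos']))
print('tool x yaw',np.degrees(np.arctan2(q[1,0],q[0,0])))
E
```

```text
[0.6836 0.1466 0.086 ] [0.6605 0.1412 0.086 ] [0.67205 0.1439  0.086  ]
[array([0.6931, 0.1753, 0.043 ]), array([0.7068, 0.0471, 0.043 ]), array([0.6571, 0.044 , 0.043 ]), array([0.6426, 0.1701, 0.043 ])]
[0.6749   0.109125 0.043   ] [-0.11021704  0.99390754  0.        ] 6.327826995894021 key [0.67093219 0.14490567 0.043     ]
[ 0.00127092 -0.03145869  0.36066568] [ 0.00258753 -0.03072621  0.31766578]
tool x yaw -18.299324995897628
```

```bash
python3 -m creep '[0,-0.03,0.06,-20.5,0.4, 0,-0.03,0.06,-20.5,0.4, 0,-0.03,0.06,-20.5,0.4, 0,-0.03,0.06,-20.5,0.4, 0,-0.03,0.06,-20.5,0.4]'
python3 - <<'E'
from h import *
s,im=snap('wrist','w3'); q=R.from_rotvec(s['orientation']).as_matrix()
print(s['tool_pos'],s['joint_pos'].round(3),s['qvel'].round(3)); 
print('tool x yaw',np.degrees(np.arctan2(q[1,0],q[0,0])), q.T@(np.array([.6715,.1445,.230])-s['tool_pos']))
cv2.imwrite('pics/w3b.png',cv2.resize(im[110:300,150:400,::-1],None,fx=3,fy=3,interpolation=cv2.INTER_CUBIC))
E
```

```text
time: 4.7
tool_pos: [0.6666, 0.1507, 0.3467]
orientation: [-3.141, -0.027, -0.0]
ft_force: [0.3, -0.3, 0.8]
finger_gap: 0.0525
gripper_force: 0.0
[0.66656663 0.15066262 0.34668353] [ 0.507  0.41  -0.046 -0.    -1.115  1.081] [-0.002 -0.011  0.002  0.     0.001  0.001]
tool x yaw 0.9746849353024516 [0.00480973 0.00626053 0.11668348]
```

View pics/w3b.png

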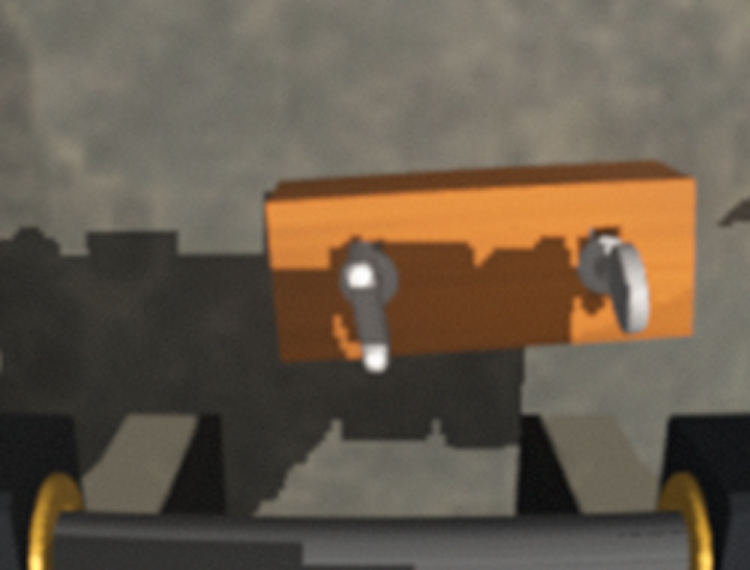

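The bow's top edge runs from about (358,263) to (376,370) in the crop, and the collar is centred near (370,277).

```bash
python3 - <<'E'
from h import *
s=ctrl.get_state(); q=R.from_rotvec(s['orientation']).as_matrix()
f=lambda x,y:(150+(x+.5)/3-.5,110+(y+.5)/3-.5)
A=atz('wrist',f(358,263),.086,s);B=atz('wrist',f(376,370),.086,s);m=(A+B)/2
print(A,B,m,'collar',atz('wrist',f(369,278),.046,s))
C=[atz('wrist',f(*p),.043,s) for p in((265,197),(694,178),(692,335),(281,360))]
c=np.mean(C,0); e=(C[0]-C[1]+C[3]-C[2]); e/=np.linalg.norm(e); y=np.degrees(np.arctan2(-e[0],e[1])); k=c+.036*e
print(c,e,y,'key',k,q.T@(k-s['tool_pos']), q.T@(m-s['tool_pos']))
E
```

```text
[0.6818 0.1551 0.086 ] [0.6529 0.15   0.086 ] [0.66735 0.15255 0.086  ] collar [0.6676 0.1522 0.046 ]
[0.67045  0.116275 0.043   ] [-0.07449402  0.99722146  0.        ] 4.272150312288928 key [0.66776822 0.15217497 0.043     ] [ 0.00097326 -0.00146132  0.30398463] [ 0.00059169 -0.00186131  0.26098452]
```

```bash
python3 -m creep '[0.001,-0.0017,0.04,-3.3,0.4, 0.001,-0.0017,0.08,-3.3,0.4, 0.001,-0.0017,0.105,-3.3,0.4, 0.001,-0.0017,0.117,-3.3,0.4, 0.001,-0.0017,0.117,-3.3,0.6, 0.001,-0.0017,0.117,-3.3,1, 0.001,-0.0017,0.117,-3.3,1, 0.001,-0.0017,0.117,-3.3,1]' 40
```

```text
time: 5.55
tool_pos: [0.6682, 0.1523, 0.2311]
orientation: [-3.138, -0.12, -0.004]
ft_force: [-0.0, 0.4, 0.2]
finger_gap: 0.0263
gripper_force: 0.0
```

```bash
python3 -m creep '[0,0,0,0,1, 0,0,0,0,1, 0,0,0,0,1, 0,0,0,0,1]' 40
```

```text
time: 5.95
tool_pos: [0.6678, 0.1519, 0.2298]
orientation: [3.139, 0.12, 0.0]
ft_force: [-1.1, -1.6, 4.0]
finger_gap: 0.0071
gripper_force: 40.0
```

```bash
python3 -m creep '[0,0,-0.02,0,1, 0,0,-0.05,0,1, 0,0,-0.1,0,1, 0,0,-0.15,0,1, 0,0,-0.2,0,1, -0.06,-0.08,-0.2,-2,1, -0.09,-0.12,-0.2,-2,1, -0.12,-0.16,-0.2,-2,1]' 40
python3 -m creep '[-0.03,-0.035,0,0,1, -0.055,-0.07,0.02,0,1, -0.078,-0.102,0.06,0,1, -0.078,-0.102,0.06,0,1, -0.078,-0.102,0.06,0,1, -0.078,-0.102,0.06,0,1]'
python3 - <<'E'
from h import *
s,im=snap('wrist','w4'); q=R.from_rotvec(s['orientation']).as_matrix()
print(s['tool_pos'],s['joint_pos'].round(3),s['qvel'].round(3),s['ft_force']); 
print('tool x yaw',np.degrees(np.arctan2(q[1,0],q[0,0])))
cv2.imwrite('pics/w4b.png',cv2.resize(im[80:370,90:480,::-1],None,fx=2,fy=2,interpolation=cv2.INTER_CUBIC))
E
```

```text
time: 6.75
tool_pos: [0.5676, 0.2656, 0.4293]
orientation: [-3.136, -0.172, -0.0]
ft_force: [1.0, 1.1, -0.5]
finger_gap: 0.0069
gripper_force: 40.0
time: 7.35
tool_pos: [0.4805, 0.3577, 0.37]
orientation: [-3.136, -0.175, -0.001]
ft_force: [-0.2, 0.1, -0.1]
finger_gap: 0.0069
gripper_force: 40.0
[0.48052853 0.3576699  0.36999239] [ 9.660e-01  2.590e-01 -2.120e-01  1.000e-03 -1.099e+00  7.160e-01] [-0.017 -0.01   0.012 -0.     0.001 -0.001] [-0.18275972  0.06266918 -0.11182766]
tool x yaw 6.3888618382451
```

View pics/w4b.png

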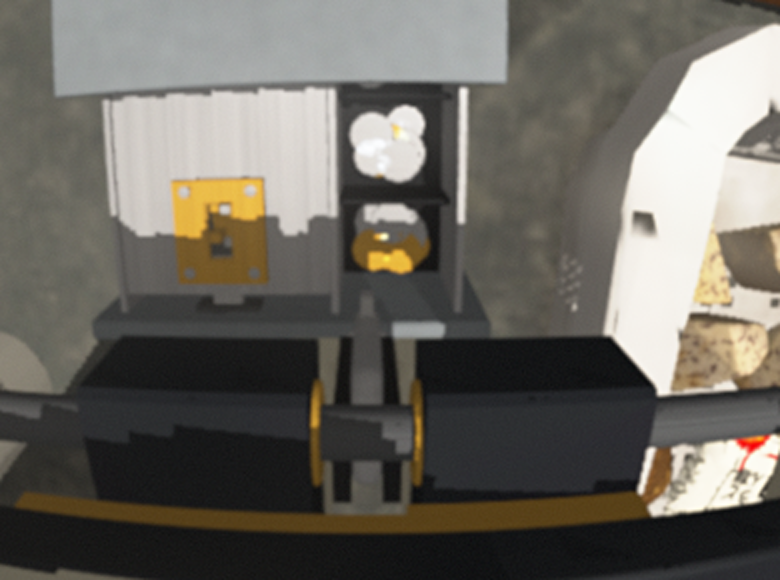

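The brass plate's corners are at about (172,180), (265,178), (268,284) and (180,284) in the crop, with the keyhole near (219,230). It sits left (+y) of the drawer's middle.

```bash
python3 - <<'E'
from h import *
s=ctrl.get_state(); q=R.from_rotvec(s['orientation']).as_matrix()
f=lambda x,y:(90+(x+.5)/2-.5,80+(y+.5)/2-.5)
C=[atz('wrist',f(*p),.084,s) for p in((172,180),(265,178),(268,284),(180,284))]
h=atz('wrist',f(219,230),.084,s); H=[atz('wrist',f(*p),.084,s) for p in((219,203),(221,257))]
c=np.mean(C,0); e=C[1]-C[2]+C[0]-C[3]; print(C,c,h,H,np.degrees(np.arctan2(e[1],e[0])))
p=c*.5+h*.5; print(p,q.T@(p+[0,0,.2138+.02]-s['tool_pos']))
E
```

```text
[array([0.5053, 0.4452, 0.084 ]), array([0.5098, 0.4048, 0.084 ]), array([0.4637, 0.4001, 0.084 ]), array([0.459 , 0.4398, 0.084 ])] [0.48445  0.422475 0.084   ] [0.4855 0.4231 0.084 ] [array([0.4972, 0.4238, 0.084 ]), array([0.4735, 0.4216, 0.084 ])] 6.238084607634071
[0.484975  0.4227875 0.084    ] [ 0.01130027 -0.0644915   0.05257225]
```

```bash
python3 -m creep '[0.011,-0.04,0,0,1, 0.011,-0.0645,0.02,0,1, 0.011,-0.0645,0.045,0,1, 0.011,-0.0645,0.062,0,1, 0.011,-0.0645,0.062,0,1, 0.011,-0.0645,0.062,0,1]'
python3 - <<'E'
from h import *
s,im=snap('wrist','w5'); q=R.from_rotvec(s['orientation']).as_matrix()
print(s['tool_pos'],s['joint_pos'].round(3),s['ft_force']); 
print('tool x yaw',np.degrees(np.arctan2(q[1,0],q[0,0])),q.T@(np.array([.485,.4228,.084+.2138])-s['tool_pos']))
cv2.imwrite('pics/w5b.png',cv2.resize(im[130:330,170:380,::-1],None,fx=3,fy=3,interpolation=cv2.INTER_CUBIC))
E
```

```text
time: 8.0
tool_pos: [0.4848, 0.4226, 0.3083]
orientation: [-3.136, -0.173, -0.001]
ft_force: [0.9, 0.9, 0.5]
finger_gap: 0.0068
gripper_force: 40.0
[0.48479304 0.42255842 0.30832449] [ 1.020e+00  3.790e-01 -1.890e-01  1.000e-03 -1.002e+00  6.610e-01] [0.93016429 0.86609168 0.48888572]
tool x yaw 6.310468834746583 [ 0.00022212 -0.00021305  0.0105248 ]
```

View pics/w5b.png

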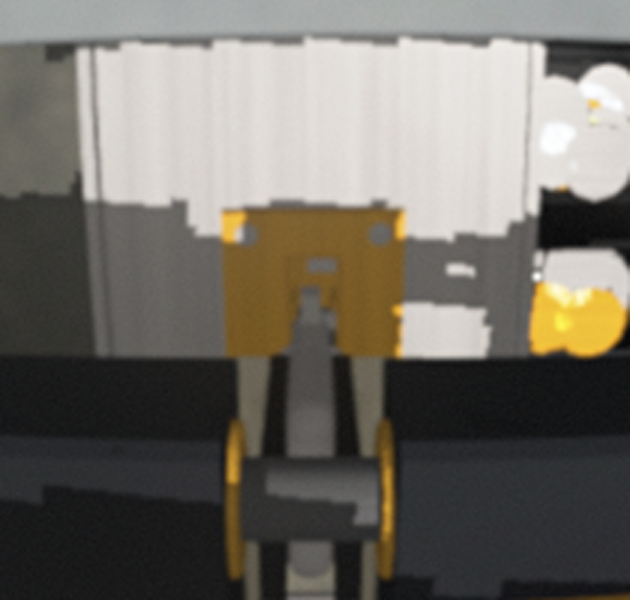

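The key is laterally in line with the slot (key u≈311, slot centre ≈313). I'll check the fore-aft fit numerically.

```bash
python3 - <<'E'
from h import *
s=ctrl.get_state(); q=R.from_rotvec(s['orientation']).as_matrix()
f=lambda x,y:(170+(x+.5)/3-.5,130+(y+.5)/3-.5)
for p,z in(((313,255),.084),((311,289),.1005),((311,289),.0945),((222,210),.084),((405,209),.084)): print(p,(q.T@(atz('wrist',f(*p),z,s)-s['tool_pos']))[:2].round(4))
E
```

```text
(313, 255) [ 0.0122 -0.0005]
(311, 289) [ 0.0098 -0.001 ]
(311, 289) [ 0.0078 -0.001 ]
(222, 210) [ 0.0223 -0.0205]
(405, 209) [0.0226 0.0194]
```

```bash
python3 -m creep '[0,0,0.008,0,1, 0,0,0.012,0,1, 0,0,0.016,0,1, 0,0,0.0195,0,1, 0,0,0.0195,0,1]'
python3 -m creep '[0,0,0.001,0,1, 0,0,0.002,0,1, 0,0,0.002,0,1]'
```

```text
time: 8.55
tool_pos: [0.4837, 0.4229, 0.2874]
orientation: [3.136, 0.175, -0.0]
ft_force: [-0.9, -1.1, -0.7]
finger_gap: 0.0065
gripper_force: 40.0
time: 8.85
tool_pos: [0.4838, 0.423, 0.2866]
orientation: [-3.136, -0.175, -0.001]
ft_force: [-1.7, -1.9, 4.0]
finger_gap: 0.0065
gripper_force: 40.0
```

```bash
python3 -m creep '[0,0,0.0007,0,1, 0,0,0.0007,-5,1, 0,0,0.0007,-10,1, 0,0,0.0007,-15,1, 0,0,0.0007,-20,1]'
python3 -m creep '[0,0,0,-5,1, 0,0,0,-9,1, 0,0,0,-12,1, 0,0,0,-12,1]'
```

```text
time: 9.35
tool_pos: [0.4838, 0.4228, 0.2854]
orientation: [-3.057, -0.722, -0.001]
ft_force: [0.7, -1.5, -0.5]
finger_gap: 0.007
gripper_force: 40.0
time: 9.75
tool_pos: [0.4838, 0.4228, 0.285]
orientation: [2.967, 1.033, -0.0]
ft_force: [0.8, -0.6, -0.3]
finger_gap: 0.0067
gripper_force: 40.0
```

```bash
python3 -m creep '[0,0,0.0006,0,1, 0,0,0.0012,0,1, 0,0,0.0018,0,1, 0,0,0.0018,0,1]'
python3 -m creep '[0,0,0.0005,0,1, 0,0,0.001,0,1, 0,0,0.001,0,1]'
```

```text
time: 10.15
tool_pos: [0.4837, 0.4228, 0.2831]
orientation: [2.967, 1.032, -0.001]
ft_force: [1.3, -1.8, 0.6]
finger_gap: 0.0066
gripper_force: 40.0
time: 10.45
tool_pos: [0.4838, 0.4229, 0.2826]
orientation: [2.967, 1.032, 0.0]
ft_force: [-0.1, -2.9, 3.4]
finger_gap: 0.0066
gripper_force: 40.0
```

```bash
python3 -m creep '[0,0,0.0004,5,1, 0,0,0.0004,11,1, 0,0,0.0004,17,1, 0,0,0.0004,23,1, 0,0,0.0004,29,1, 0,0,0.0004,34,1, 0,0,0.0004,34,1]'
python3 -m creep '[0,0,0.0003,5,1, 0,0,0.0003,10,1, 0,0,0.0003,15,1, 0,0,0.0003,20,1, 0,0,0.0003,20,1]'
```

```text
time: 11.15
tool_pos: [0.4839, 0.4231, 0.2824]
orientation: [-3.139, -0.118, -0.001]
ft_force: [0.2, -1.6, 4.5]
finger_gap: 0.0071
gripper_force: 40.0
time: 11.65
tool_pos: [0.4839, 0.4232, 0.2819]
orientation: [-3.112, 0.425, -0.001]
ft_force: [0.8, -0.2, 2.3]
finger_gap: 0.0068
gripper_force: 40.0
```

```bash
python3 -m creep '[0,0,0.0006,4,1, 0,0,0.001,8,1, 0,0,0.001,11,1, 0,0,0.001,11,1]'
python3 -m creep '[0,0,0.0005,0,1, 0,0,0.001,0,1, 0,0,0.001,0,1]'
```

```text
time: 12.05
tool_pos: [0.4833, 0.4231, 0.2802]
orientation: [3.058, -0.719, -0.002]
ft_force: [-2.0, 0.4, 0.3]
finger_gap: 0.007
gripper_force: 40.0
time: 12.35
tool_pos: [0.484, 0.423, 0.2791]
orientation: [-3.058, 0.721, -0.001]
ft_force: [2.4, 0.7, -5.7]
finger_gap: 0.007
gripper_force: 40.0
```

```bash
python3 -m creep '[0,0,0,-6,1, 0,0,0,-12,1, 0,0,0,-18,1, 0,0,0,-24,1, 0,0,0,-29,1, 0,0,0,-33,1, 0,0,0,-33,1]'
python3 -m creep '[0,0,0.001,0,1, 0,0,0.002,0,1, 0,0,0.003,0,1, 0,0,0.003,0,1]'
```

```text
time: 13.05
tool_pos: [0.4837, 0.423, 0.2788]
orientation: [3.136, 0.177, -0.001]
ft_force: [0.4, 1.3, -4.4]
finger_gap: 0.0069
gripper_force: 40.0
time: 13.45
tool_pos: [0.484, 0.423, 0.277]
orientation: [-3.136, -0.174, -0.001]
ft_force: [-0.7, -0.1, 0.5]
finger_gap: 0.0068
gripper_force: 40.0
```

```bash
python3 -m creep '[0,0,0.001,0,1, 0,0,0.002,0,1, 0,0,0.003,0,1, 0,0,0.003,0,1]'
python3 -m creep '[0,0,0.001,0,1, 0,0,0.002,0,1, 0,0,0.002,0,1]'
```

```text
time: 13.85
tool_pos: [0.4836, 0.4228, 0.2731]
orientation: [3.136, 0.174, -0.001]
ft_force: [-0.1, -0.5, -0.5]
finger_gap: 0.0066
gripper_force: 40.0
time: 14.15
tool_pos: [0.4837, 0.4229, 0.2713]
orientation: [3.136, 0.175, -0.001]
ft_force: [-0.6, -0.0, -1.4]
finger_gap: 0.0068
gripper_force: 40.0
```

```bash
python3 -m creep '[0,0,0.0006,0,1, 0,0,0.0012,0,1, 0,0,0.0012,0,1]'
python3 -m creep '[0,0,0.0005,0,1, 0,0,0.001,0,1, 0,0,0.001,0,1]'
```

```text
time: 14.45
tool_pos: [0.4837, 0.4229, 0.2707]
orientation: [-3.137, -0.175, -0.0]
ft_force: [-1.3, -0.8, 3.6]
finger_gap: 0.0068
gripper_force: 40.0
time: 14.75
tool_pos: [0.4837, 0.4229, 0.2706]
orientation: [-3.137, -0.175, -0.001]
ft_force: [-3.7, -2.3, 9.7]
finger_gap: 0.0067
gripper_force: 40.0
```

```bash
python3 -m creep '[0,0,-0.0005,6,1, 0,0,-0.0005,13,1, 0,0,-0.0005,20,1, 0,0,-0.0005,27,1, 0,0,-0.0005,34,1, 0,0,-0.0005,41,1, 0,0,-0.0005,48,1, 0,0,-0.0005,48,1]' 55
python3 -m creep '[0,0,0,7,1, 0,0,0,14,1, 0,0,0,21,1, 0,0,0,28,1, 0,0,0,34,1, 0,0,0,38,1, 0,0,0,38,1, 0,0,0,38,1]'
python3 - <<'E'
from h import *
s=ctrl.get_state(); q=R.from_rotvec(s['orientation']).as_matrix()
print(np.degrees(np.arctan2(q[1,0],q[0,0])),s['moment'],s['ft_force'],s['joint_pos'].round(3))
E
```

```text
time: 15.55
tool_pos: [0.4838, 0.4232, 0.2707]
orientation: [-2.933, 1.122, -0.001]
ft_force: [-1.1, -0.1, 5.2]
finger_gap: 0.0066
gripper_force: 55.0
time: 16.35
tool_pos: [0.4844, 0.4234, 0.2707]
orientation: [-2.414, 2.007, -0.001]
ft_force: [3.9, 0.4, 4.1]
finger_gap: 0.007
gripper_force: 55.0
-79.48060890874066 [ 0.3461965  -1.63887566  0.0796402 ] [3.91303676 0.44035867 4.08716755] [ 1.021e+00  4.160e-01 -2.290e-01  1.000e-03 -9.230e-01 -8.380e-01]
```

```bash
python3 -m creep '[0,0,0,2,1, 0,0,0,4,1, 0,0,0,5,1, 0,0,0,5,1, 0,0,0,5,1]'
python3 - <<'E'
from h import *
s,im=snap('wrist','w6'); q=R.from_rotvec(s['orientation']).as_matrix(); t=camera('top')[120:290,60:290,::-1]
print(np.degrees(np.arctan2(q[1,0],q[0,0])),s['moment'],s['ft_force'])
a=cv2.resize(im[:,:,::-1],(400,300)); b=cv2.resize(t,(400,300),interpolation=cv2.INTER_CUBIC); cv2.imwrite('pics/w6b.png',np.hstack([a,b]))
E
```

```text
time: 16.85
tool_pos: [0.4844, 0.4235, 0.2707]
orientation: [-2.323, 2.111, -0.001]
ft_force: [4.9, 1.5, 3.9]
finger_gap: 0.0066
gripper_force: 55.0
-84.5078567470947 [ 0.46933769 -2.26549992  0.12265559] [4.87253007 1.51998823 3.89121124]
```

View pics/w6b.png

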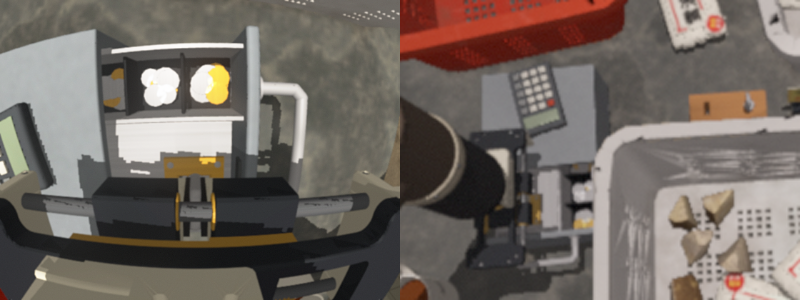

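The key is seated and turned about 91°, with the spring torque held. The drawer is open and the other key is still in its block, so I'm handing in.

```bash
python3 -c "
from station import ctrl
print(ctrl.hand_in())"
```

```text
the job is handed in; nothing more can be done
None
```

I handed the job in at about 17 s: the drawer is open, and the till key's collar is on the brass plate, turned about 91° clockwise and still gripped against the spring; the hand-in gave no verdict.

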